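# Load the leaf drill jig and hold the end cover home on its seat

### The job

Load the oblong two-bolt end cover into the drill jig: nose down in the bored nest, flange lengthwise under where the leaf will lie and its flat side along the two fence pins. Swing the leaf shut over it and press the leaf down with the fingers, against the sprung ejector, until the flange meets its seat; finish while holding it there, firmly but without leaning hard on it, because the spring lifts it again if you let go. Leave the other castings, the tools and the bin where they are.

Things in the scene. Friction and masses are not known exactly. Their poses are not given: they have to be found in the camera images.
- cover: the end cover to load, grey iron, 0.36-0.54 kg: oblong flange 92 mm long (own x), 50 mm across its two parallel flat sides (own y; flats 42 mm long), 12 mm thick, with rounded ends; below its middle a round nose 32 mm diameter, 24 mm long, foot chamfered 3 mm. Stands on its nose. Origin: centre of the nose's underside, z up; flange at z = 24 to 36 mm. Same when turned half round
- flange_underside (a point): point on the cover's axis in the plane of the flange's underside, 24 mm above its origin; the flange is home when this lies on nest_seat
- jig: drill jig, steel, bolted down; base plate 120 mm (own x) by 205 (own y), 16 thick. Origin: on the bench under the nest's centre; own y points from nest to hinge. Two fence pins, 8 mm thick, pointed, stand at x = 32.5, y = -33 and 33 mm, up to 67 mm; they clear the flat of a centred flange by 3.5 mm. A loaded cover lies with its length along the jig's y
- nest_seat (a point): centre of the nest's mouth, on the flat top face of the post, 50 mm above the bench: the hard stop for the flange. Bore 35 mm diameter, so the nose has 1.5 mm clearance all round. The jig's axes
- nest: the nest: the round steel post, 44 mm diameter and 34 mm high, on the jig's base plate. Origin: on its axis at its foot, 16 mm above the bench; the jig's axes
- plunger (a joint): travel in m of the sprung ejector, a flat brass disc in the nest's bore: 0 = up (its top 16 mm below the nest's mouth, so that a loaded cover stands 8 mm above its seat), 0.008 with the flange on its seat. It pushes up with 12 N at 0 and 20 N at 0.008
- leaf (a joint): angle in rad of the hinged leaf: about 0 shut with the cover home, 0.11 lying on a cover not yet pressed down, 1.57 upright (its free end then about 230 mm above the bench: pass clear of it), 1.95 fully open, leaning back from the nest. Stays where left from 1.3 to 1.9; below that falls shut slowly. Starts at 1.65 to 1.9. Steel bar 46 mm wide, 10 thick, 155 long from pin to free end, 0.3 kg
- leaf_hinge (a point): middle of the leaf's hinge pin, y = 75 and z = 72 mm in the jig's frame; the pin runs along the jig's x. The shut leaf runs from here along the jig's -y, its top face 8 mm above the pin (two bushes stand 6 mm higher); under it, 75 mm from the pin, an 8 mm high button bears on the middle of the flange
- thumb_pad (a point): centre of the top of the round thumb pad (32 mm diameter, 4 mm high) near the leaf's free end, 138 mm from the pin: the place to press. Straight down on it the push rises slowly to about 7 N over some 15 mm, then steeply once the flange is on its seat; a steady 12 to 25 N holds it firmly home, over 60 N is too hard
- round_cap: another casting, to be left alone: round flange 68 mm diameter, 40 mm high, on the bench
- pipe_flange: another casting, to be left alone: round flange 90 mm diameter with a 64 mm neck, 30 mm high, on the bench
- pillow_block: bearing housing, to be left alone: foot 36 x 130 mm, 72 mm high
- wrench: spanner 200 mm long lying on the bench, to be left alone
- brush: hand brush lying on the bench, to be left alone
- oil_tin: tin 72 mm diameter, 120 mm high, to be left alone
- bolt_bin: black open bin of bolts, 110 x 150 x 60 mm, to be left alone
Not all that is in view belongs to the job. What is shaped like the jig but orange is not meant.

How it is judged (in metres and radians):
On the way, in this order (a step that is already met when the one before it is completed fails the run):
1. the cover stands in the nest, lengthwise to the leaf, its nose in the bore (horizontal distance between flange_underside and nest_seat below 0.005 m and z of flange_underside in the frame of nest_seat below 0.0115 m and angle between the x axis of cover and the y axis of jig, either way round below 0.15 rad and value of joint leaf above 0.8 rad), for 0.2 s.
2. the leaf is swung over the cover (value of joint leaf below 0.4 rad), for 0.05 s.
At the end, for the whole second after the job is handed in: Held for the last second: flange on the nest's seat (1.5 mm in height, 4 mm sideways, 0.05 rad tilt, 0.15 rad off the leaf's line) and bearing on it over 1 N, ejector in over 6.5 mm, leaf under 0.03 rad and bearing on the cover over 5 N, fingers pressing on the leaf with 3 to 60 N (horizontal distance between flange_underside and nest_seat below 0.004 m and z of flange_underside in the frame of nest_seat below 0.0015 m and angle between cover's own z axis and vertical below 0.05 rad and angle between the x axis of cover and the y axis of jig, either way round below 0.15 rad and value of joint plunger above 0.0065 m and value of joint leaf below 0.03 rad and contact force between cover and nest above 1 N and contact force between cover and leaf above 5 N and contact force between the fingers and leaf between 3 and 60 N); the arm keeps its last pose, push and grip.
It fails at once if another casting, a tool, the tin or the bin is moved by more than 30 mm (distance of any of round_cap, pipe_flange, pillow_block, wrench, brush, oil_tin, bolt_bin from where it was at the start of the episode above 0.03 m).
It also fails if it takes over 72 s, if anything falls off the work surface, if the arm or the gripper's body presses on something with over 40 N, if the wrist force passes 120 N, or if a joint passes its speed limit or range.

### The arm

A 6-joint arm with a two-finger parallel gripper is mounted at the origin on the work surface. World frame = base frame: x ahead of the robot, y to its left, z up, the work surface at z = 0. Lengths are in mm, angles in rad, forces in N, time in s.
With the tool pointing down it reaches from about 350 to 975 mm from the base axis. Payload 7.1 kg.
Tool frame: the origin (TCP) lies midway between the tips of the shut fingers; the grasp point (between the pads) lies 19 mm behind it; z points along the fingers, y is the line along which they close (so a half turn about z gives the same grasp; the last joint's range is limited). The gripper opens to 88 mm and grips with 3 to 60 N. Pads are 20 mm wide; open, the fingers measure 115 mm over their backs; the gripper's body (75 mm by 178 mm) begins 61 mm behind the grasp point.
Start: joints at [-1.153, 0.423, 1.63, -0, 1.089, -0.019], TCP at [264.416, -566.294, 222.675] pointing down, gripper open.
Joint ranges: [-3, 3], [-0.9, 2.11], [0.09, 2.58], [-1.31, 4.45], [0.11, 2.69], [-2.54, 2.54]. Speed limits (rad/s): [2.39, 2.39, 3.01, 3.14, 3.14, 3.14].

### API

Orientations are given as a rotation vector (axis times angle).
In Python, from workcell import ctrl gives the robot as it stands.
- The arm moves only by the shell command python3 -m inch 'ROWS' [OPENING]. ROWS is JSON, a list of rows, each an object with "xyz": the shift along the tool's x, y, z in mm, a list of three; "rot": the turn, a rotation vector about the tool's x, y, z in rad, a list of three. In form: [{"xyz": [dx, dy, dz], "rot": [ax, ay, az]}, ...]. A call has 1 to 12 rows; each row is the pose to reach, as a shift and turn from the pose commanded when the call began, along the tool's axes at that moment; what a row does not reach only later rows make up. A row lasts 1/12 s, in which the tool goes at most 41.7 mm and 7.16 degrees, less where a joint would pass 70% of its speed; a pose out of reach is approached as far as the arm can. A call with a gripper value outside its range is refused whole. OPENING is the closure in counts, from 0 (fully open) to 255 (shut), set as the call begins (- or left out, the last holds). The fingers move at their own pace and stop on an object; the grip force is fixed at half the most. Time passes only in rows, so rows that repeat a pose let the fingers close. It gives the time, the measured TCP pose, the force, the opening and the grip force at its end, in the units of the state.
- ctrl.get_obs(): the state, without advancing time (a new reading comes with each control period).
- ctrl.get_image(name): name is "scene" or "side" or "wrist"; returns the picture (480x640x3 uint8, red, green, blue); there is no depth.
- ctrl.camera_model(name): a dict with "fx", "fy", "cx", "cy" (pixels), "position" and "attitude" of the camera in the world. Camera axes: x right, y up, looking along -z (the intrinsics and any distortion apply to the point x, -y, -z); pixel columns grow to the right and rows downward; lengths in mm; the calibration is good to about 2 mm. A picture is of the moment at which its call begins: read the wrist's pose just before it. camera_model takes no time and is no camera call; for the wrist camera it gives the pose at the moment of the call.
- ctrl.close_job(): hands the job in; it is judged then, once.
The state is a dict: "t": time; "qpos": joint angles; "qvel": joint speeds; "joint_torque": joint torques, N m; "ee_pos": TCP position; "orientation": TCP orientation; "ft_force": force on the tool from outside, world axes, zero at the start; "moment": the same for the moment, N m; "width": finger opening in mm; "grasp_force": force on a finger pad.
Only numpy, scipy, OpenCV 4.12 (cv2) and the standard library are available. Lean on these libraries where they do the work, as an engineer would, in place of code of your own. Each camera call takes 0.05 s, during which the arm holds its last target. There are 200 camera calls.

## Working session

There is one attempt and no reset: what is moved stays moved. The work goes in short steps, Python scripts to look and compute and a shell command to move; the robot and the scene stay as the last step left them, time stands still between calls to the robot, and variables do not carry over. Pictures are saved under pics/ and viewed, at most 10 in all, crops included, and the job is handed in when it is done.

```bash
mkdir -p pics; ls; python3 - <<'E'
from workcell import ctrl
import cv2
for n in ["scene","side"]:
    m=ctrl.camera_model(n); print(n,m)
    cv2.imwrite(f"pics/{n}0.png",ctrl.get_image(n)[:,:,::-1])
o=ctrl.get_obs(); print(o)
print(ctrl.camera_model("wrist"))
E
```

```text
pics
scene {'fx': 466.642817126041, 'fy': 466.642817126041, 'cx': 322.6187542521992, 'cy': 245.23144267525882, 'position': array([1403.05905942,  293.33524177,  662.82333026]), 'attitude': array([0.65505472, 0.9723733 , 1.79302686])}
side {'fx': 455.1092980018526, 'fy': 455.1092980018526, 'cx': 311.14956498749785, 'cy': 234.84928157792976, 'position': array([227.18128534, 660.47240026, 607.63193146]), 'attitude': array([ 0.30871902, -1.28531781, -2.38392935])}
{'t': 0.1, 'qpos': array([-1.15302370e+00,  4.23747736e-01,  1.63060256e+00, -1.82904852e-05,
        1.08862512e+00, -1.90201120e-02]), 'qvel': array([-0.00187089, -0.00060754,  0.0007843 , -0.00090586, -0.00149396,
       -0.0011244 ]), 'joint_torque': array([-1.34883398e-03, -5.45611632e+01, -2.74330169e+01,  6.43387134e-02,
        1.88255904e-02, -3.18554680e-05]), 'ee_pos': array([ 264.19911015, -565.85443757,  221.99418893]), 'orientation': array([-3.06564478e+00, -6.80391215e-01,  4.54935176e-04]), 'ft_force': array([-1.1312511 , -0.14363246, -0.18396072]), 'moment': array([-0.01375765, -0.05316726,  0.01746161]), 'grasp_force': 0.0, 'width': 87.66575300371247}
{'fx': 355.02096623451547, 'fy': 355.02096623451547, 'cx': 320.29328260944794, 'cy': 232.77654431391184, 'position': array([ 332.7701223 , -534.20592521,  384.08576437]), 'attitude': array([-0.24713874,  0.15863712, -1.12642832])}
```

View pics/scene0.png

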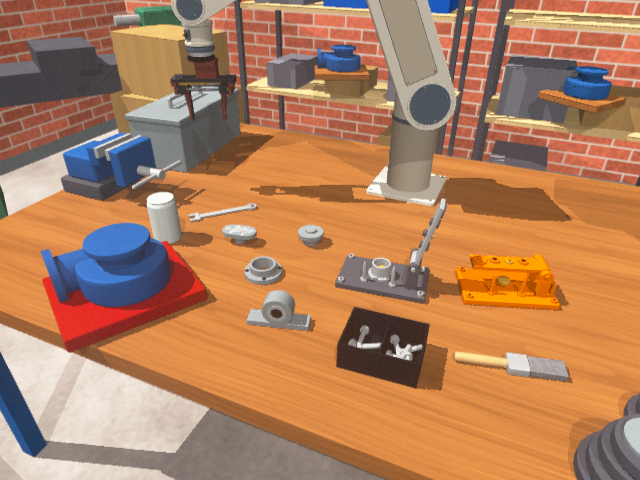

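View pics/side0.png

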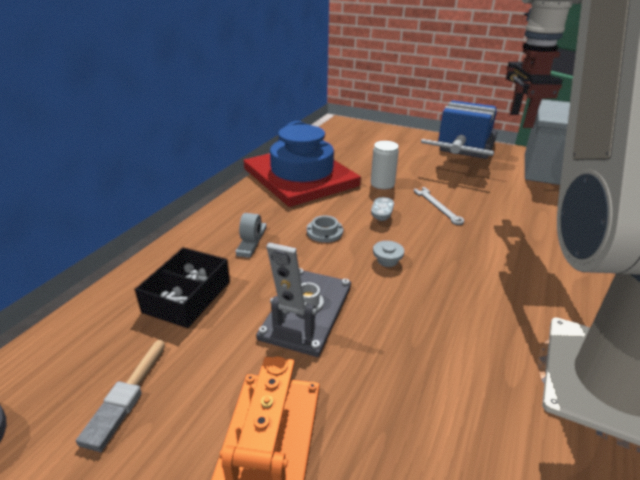

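The scene view shows the oblong cover near (239,233), the round cap near (311,235), and the jig with its nest mouth near (380,264) and its leaf to the right. In the side view the cover is near (382,208) and the nest near (307,294).

```bash
cat > h.py <<'E'
import numpy as np, cv2
from scipy.spatial.transform import Rotation as R
from workcell import ctrl
def ray(m,u,v):
    d=np.array([(u-m['cx'])/m['fx'],-(v-m['cy'])/m['fy'],-1.0])
    return np.array(m['position']),R.from_rotvec(m['attitude']).apply(d)
def onz(m,u,v,z):
    p,d=ray(m,u,v); return p+d*(z-p[2])/d[2]
def tri(ms,uvs):
    A=np.zeros((3,3));b=np.zeros(3)
    for m,(u,v) in zip(ms,uvs):
        p,d=ray(m,u,v);d=d/np.linalg.norm(d);P=np.eye(3)-np.outer(d,d);A+=P;b+=P@p
    return np.linalg.solve(A,b)
def proj(m,X):
    c=R.from_rotvec(m['attitude']).inv().apply(np.asarray(X)-m['position'])
    return m['cx']+m['fx']*c[0]/-c[2], m['cy']-m['fy']*c[1]/-c[2]
def totool(o,target):  # world point -> shift in tool axes
    return R.from_rotvec(o['orientation']).inv().apply(np.asarray(target)-o['ee_pos'])
E
python3 - <<'E'
from h import *
np.set_printoptions(precision=1,suppress=True)
s=ctrl.camera_model("scene");d=ctrl.camera_model("side")
print("cover",onz(s,239,231,36),onz(d,382,207,36),"ends",onz(s,222,231,36),onz(s,256,233,36))
print("nest",onz(s,380,262,50),onz(d,308,292,50))
for c in [(351,258),(430,270),(420,297),(337,287)]: print("corner s",onz(s,*c,16))
for c in [(349,280),(316,343),(263,330)]: print("corner d",onz(d,*c,16))
print("leaf tip",tri([s,d],[(443,203),(284,247)]))
o=ctrl.get_obs()
r=R.from_rotvec(o['orientation']);print(r.as_matrix())
w=ctrl.camera_model("wrist");print(r.inv().apply(w['position']-o['ee_pos']),(r.inv()*R.from_rotvec(w['attitude'])).as_matrix())
E
```

```text
cover [ 526.9 -314.5   36. ] [ 521.7 -308.2   36. ] ends [ 545.2 -354.7   36. ] [ 517.3 -269.2   36. ]
nest [530.9  69.4  50. ] [529.4  81.8  50. ]
corner s [495.5 -13.8  16. ]
corner s [465.2 176.2  16. ]
corner s [576.1 178.4  16. ]
corner s [618.2  -1.8  16. ]
corner d [490.1 -25.4  16. ]
corner d [473.1 160.3  16. ]
corner d [571.7 175.8  16. ]
leaf tip [515.1 185.7 221.4]
[[ 0.9  0.4 -0. ]
 [ 0.4 -0.9  0. ]
 [ 0.  -0.  -1. ]]
[  75.5    0.1 -162.1] [[-0.   1.   0.3]
 [ 1.   0.  -0. ]
 [-0.   0.3 -1. ]]
```

```bash
python3 - <<'E'
from h import *
o=ctrl.get_obs(); x=R.from_rotvec(o['orientation']).as_matrix()[:,0]
print(totool(o,[524,-311,160]),np.degrees(np.arctan2(x[1],x[0])))
s=ctrl.camera_model("scene");print(onz(s,167,235,10),onz(s,311,231,40))
E
```

```text
[ 343.22186686 -120.93318701   62.16494644] 25.026866472834836
[ 587.98004404 -502.65045058   10.        ] [ 454.85347049 -141.05083388   40.        ]
```

```bash
r='{"xyz":[343,-121,62],"rot":[0,0,-1.45]}'; python3 -m inch '[{"xyz":[343,-121,62],"rot":[0,0,-1.45]},{"xyz":[343,-121,62],"rot":[0,0,-1.45]},{"xyz":[343,-121,62],"rot":[0,0,-1.45]},{"xyz":[343,-121,62],"rot":[0,0,-1.45]},{"xyz":[343,-121,62],"rot":[0,0,-1.45]},{"xyz":[343,-121,62],"rot":[0,0,-1.45]},{"xyz":[343,-121,62],"rot":[0,0,-1.45]},{"xyz":[343,-121,62],"rot":[0,0,-1.45]},{"xyz":[343,-121,62],"rot":[0,0,-1.45]},{"xyz":[343,-121,62],"rot":[0,0,-1.45]},{"xyz":[343,-121,62],"rot":[0,0,-1.45]},{"xyz":[343,-121,62],"rot":[0,0,-1.45]}]' 0
python3 -m inch '[{"xyz":[0,0,0],"rot":[0,0,0]},{"xyz":[0,0,0],"rot":[0,0,0]}]'
python3 - <<'E'
from h import *
m=ctrl.camera_model("wrist");im=ctrl.get_image("wrist")
cv2.imwrite("pics/w1.png",im[:,:,::-1])
hsv=cv2.cvtColor(im,cv2.COLOR_RGB2HSV)
k=((hsv[:,:,1]<50)&(hsv[:,:,2]>90)).astype(np.uint8)
k=cv2.morphologyEx(k,cv2.MORPH_OPEN,np.ones((5,5)))
n,l,st,c=cv2.connectedComponentsWithStats(k)
for i in range(1,n):
    if st[i,4]>500: print(st[i],c[i],onz(m,*c[i],36))
print(ctrl.get_obs()['ee_pos'],proj(m,[524,-311,36]))
E
```

```text
t: 1.1
ee_pos: [524.4, -310.4, 160.0]
orientation: [-1.833, -2.55, 0.0]
ft_force: [0.2, 0.3, -0.2]
width: 88.1
grasp_force: 0.0
t: 1.27
ee_pos: [523.9, -311.4, 160.4]
orientation: [-1.847, -2.541, 0.0]
ft_force: [-0.2, 0.2, -0.1]
width: 87.5
grasp_force: 0.0
[ 250    0   79   30 1710] [289.43567251  11.93508772] [ 454.78083797 -168.77334631   36.        ]
[ 428   61  105  112 4183] [484.52354769 121.43485537] [ 618.98613853 -193.86236161   36.        ]
[425  66  43  61 906] [442.67770419  95.83002208] [ 580.97023428 -186.76056392   36.        ]
[ 284  177   66  104 5501] [316.12325032 228.16051627] [ 521.5967974  -314.95561534   36.        ]
[ 107  230   68   87 1628] [140.16093366 272.8034398 ] [ 388.66132713 -400.21072063   36.        ]
[ 523.80086197 -311.5253674   160.46891797] (np.float64(320.3156520900156), np.float64(224.66267431076474))
```

View pics/w1.png

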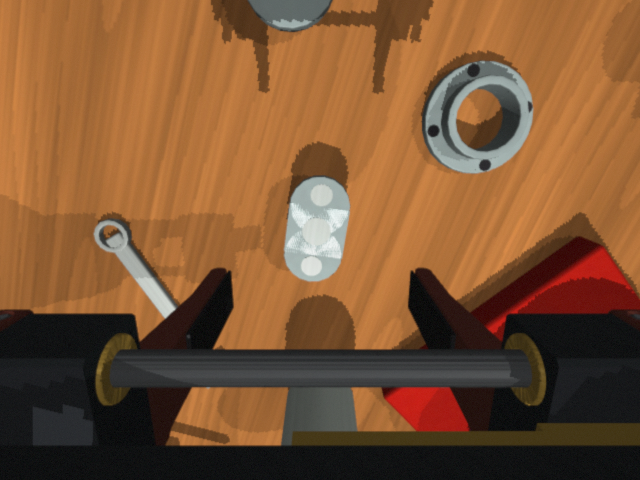

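The wrist view shows the cover upright on its nose at about (316,229), long axis tilted slightly right of vertical. Other castings are clear of the fingers.

```bash
python3 - <<'E'
from h import *
im=cv2.imread("pics/w1.png");m=ctrl.camera_model("wrist");o=ctrl.get_obs()
hsv=cv2.cvtColor(im,cv2.COLOR_BGR2HSV)
k=((hsv[:,:,1]<60)&(hsv[:,:,2]>90)).astype(np.uint8);k[:160]=0;k[290:]=0;k[:,:270]=0;k[:,360:]=0
p=np.argwhere(k)[:,::-1]
q=np.array([onz(m,u,v,36)[:2] for u,v in p],np.float32)
(c,sz,a)=cv2.minAreaRect(q);print(c,sz,a,q.mean(0))
w,V=np.linalg.eigh(np.cov(q.T));v=V[:,1]*np.sign(V[1,1]);yc=np.degrees(np.arctan2(v[1],v[0]))
x=R.from_rotvec(o['orientation']).as_matrix()[:,0];yt=np.degrees(np.arctan2(x[1],x[0]))
print(yc,yt,"rot",-np.radians(yc-yt),totool(o,[*c,12]))
E
```

```text
(521.9524536132812, -317.31353759765625) (50.306148529052734, 90.98004150390625) 9.930517196655273 [ 521.70465 -315.6926 ]
99.89648988562948 107.94420280507548 rot 0.14045908769961787 [ -4.99195827  -3.49936804 148.46809054]
```

```bash
python3 -m inch '[{"xyz":[-5,-3.5,40],"rot":[0,0,0.14]},{"xyz":[-5,-3.5,80],"rot":[0,0,0.14]},{"xyz":[-5,-3.5,115],"rot":[0,0,0.14]},{"xyz":[-5,-3.5,135],"rot":[0,0,0.14]},{"xyz":[-5,-3.5,148],"rot":[0,0,0.14]},{"xyz":[-5,-3.5,148],"rot":[0,0,0.14]},{"xyz":[-5,-3.5,148],"rot":[0,0,0.14]}]' 0
python3 -m inch '[{"xyz":[0,0,0],"rot":[0,0,0]},{"xyz":[0,0,0],"rot":[0,0,0]},{"xyz":[0,0,0],"rot":[0,0,0]},{"xyz":[0,0,0],"rot":[0,0,0]},{"xyz":[0,0,0],"rot":[0,0,0]},{"xyz":[0,0,0],"rot":[0,0,0]},{"xyz":[0,0,0],"rot":[0,0,0]},{"xyz":[0,0,0],"rot":[0,0,0]}]' 255
```

```text
t: 1.9
ee_pos: [522.3, -317.6, 12.8]
orientation: [-2.019, -2.407, 0.0]
ft_force: [1.1, 0.1, 0.1]
width: 87.6
grasp_force: 0.0
t: 2.57
ee_pos: [522.3, -317.5, 13.1]
orientation: [2.017, 2.408, -0.0]
ft_force: [-2.2, 1.3, 4.9]
width: 49.8
grasp_force: 30.0
```

```bash
python3 -m inch '[{"xyz":[0,0,-30],"rot":[0,0,0]},{"xyz":[0,0,-65],"rot":[0,0,0]},{"xyz":[20,5,-100],"rot":[0,0,0]},{"xyz":[55,15,-130],"rot":[0,0,0]},{"xyz":[93,26,-137],"rot":[0,0,0]},{"xyz":[130,37,-137],"rot":[0,0,0]},{"xyz":[168,48,-137],"rot":[0,0,0]},{"xyz":[205,58,-137],"rot":[0,0,0]},{"xyz":[240,68,-137],"rot":[0,0,0]},{"xyz":[265,75,-137],"rot":[0,0,0]},{"xyz":[275,78,-137],"rot":[0,0,0]},{"xyz":[275,78,-137],"rot":[0,0,0]}]'
python3 -m inch '[{"xyz":[0,0,0],"rot":[0,0,0]},{"xyz":[0,0,0],"rot":[0,0,0]},{"xyz":[0,0,0],"rot":[0,0,0]}]'
python3 - <<'E'
from h import *
m=ctrl.camera_model("wrist");im=ctrl.get_image("wrist")
np.save("m2.npy",m,allow_pickle=True)
cv2.imwrite("pics/w2.png",im[:,:,::-1])
print(proj(m,[530,75,50]))
E
```

```text
t: 3.57
ee_pos: [550.5, -30.7, 149.1]
orientation: [-2.013, -2.41, 0.001]
ft_force: [0.1, -0.5, -4.6]
width: 49.3
grasp_force: 30.0
t: 3.82
ee_pos: [550.7, -34.2, 149.4]
orientation: [-2.019, -2.406, 0.001]
ft_force: [-0.1, -0.6, -3.5]
width: 49.7
grasp_force: 30.0
(np.float64(317.83935096320096), np.float64(76.21880397549714))
```

View pics/w2.png

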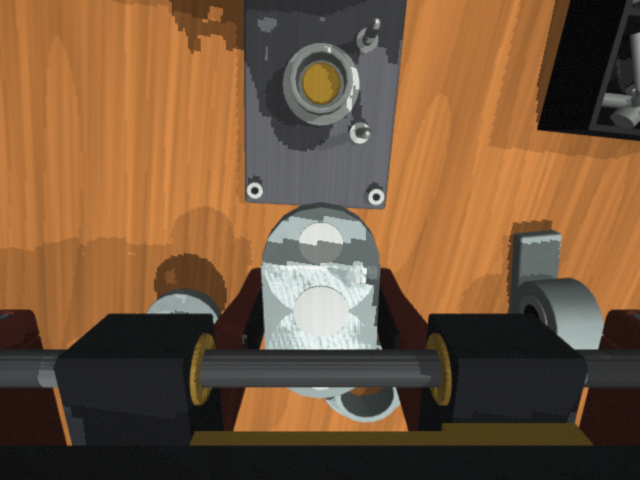

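The wrist view shows the held cover, and the jig with the nest mouth at about (321,80). The fence pins are at (370,38) and (360,132), with the plate's front edge running from (246,203) to (385,208).

```bash
python3 - <<'E'
from h import *
im=cv2.imread("pics/w2.png");m=np.load("m2.npy",allow_pickle=True).item()
hsv=cv2.cvtColor(im,cv2.COLOR_BGR2HSV)
# plate mask: plate is blue-grey, table orange
t=((hsv[:,:,0]<25)&(hsv[:,:,1]>110)).astype(np.uint8)
def edge(pts):
    q=np.array([onz(m,u,v,16)[:2] for u,v in pts],np.float32)
    a=cv2.fitLine(q,cv2.DIST_HUBER,0,.01,.01).ravel();return np.degrees(np.arctan2(a[1],a[0]))%180,a[2:]
L=[(np.max(np.where(t[v,:300])[0])+.5,v) for v in range(60,190,3)]
Rr=[(np.min(np.where(t[v,340:])[0])+340-.5,v) for v in range(20,195,3)]
B=[(u,np.min(np.where(t[195:230,u])[0])+195-.5) for u in range(255,290,3)]
print(edge(L),edge(Rr),edge(B))
cv2.imwrite("pics/c2.png",cv2.resize(im[20:150,270:400],None,fx=4.5,fy=4.5,interpolation=cv2.INTER_CUBIC))
E
```

```text
(np.float32(96.62279), array([477.5133  ,  34.653996], dtype=float32)) (np.float32(96.97141), array([592.7968  ,  66.660355], dtype=float32)) (np.float32(7.6127167), array([507.37283 , -24.850206], dtype=float32))
```

View pics/c2.png

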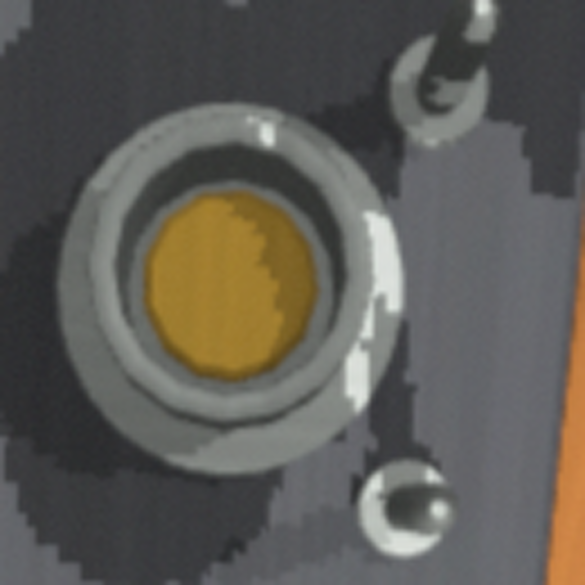

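The crop shows the bore mouth as an ellipse about x 118–345, y 143–400 in crop pixels, with the brass ejector inside. The post's top rim outer edge spans about x 95–378.

```bash
python3 - <<'E'
from h import *
np.set_printoptions(precision=1,suppress=True)
m=np.load("m2.npy",allow_pickle=True).item();o=ctrl.get_obs()
f=lambda x,y:(270+(x+.5)/4.5-.5,20+(y+.5)/4.5-.5)
for z,e in [(50,(118,345,143,400)),(50,(95,378,105,424)),(34,(147,318,192,380))]:
    mx,my=(e[0]+e[1])/2,(e[2]+e[3])/2
    P=[onz(m,*f(*c),z) for c in [(mx,my),(e[0],my),(e[1],my),(mx,e[2]),(mx,e[3])]]
    print(z,P[0],"mids",(P[1]+P[2])[:2]/2,(P[3]+P[4])[:2]/2,"diam",np.linalg.norm(P[1]-P[2]),np.linalg.norm(P[3]-P[4]))
# jig from plate edges: midline
a=np.radians(96.8);ax=np.array([np.cos(a-np.pi/2),np.sin(a-np.pi/2)]);ay=np.array([np.cos(a),np.sin(a)])
L=np.array([477.5,34.65]);Rr=np.array([592.8,66.66]);print("width",(Rr-L)@ax,"mid x coord",(Rr+L)@ax/2)
print("nest x coord of mouth", np.array([onz(m,*f(231,271),50)[:2]])@ax)
# base of fence pins on z=16 and tips z=67
for c,z in [((440,90),16),((404,512),16),((484,12),67),((440,510),67)]: 
    p=onz(m,*f(*c),z)[:2];print("pin",p,"centre guess x",p@ax-32.5,"y",p@ay)
# held cover seen: flange far-end outline
x=R.from_rotvec(o['orientation']).as_matrix()[:,0];print("tool yaw",np.degrees(np.arctan2(x[1],x[0])),o['ee_pos'])
# held cover top centre disc at (320,311), z=TCP+ (36-13)
print("cover mid top",onz(m,320.5,312,o['ee_pos'][2]+23), "far end",onz(m,321,204,o['ee_pos'][2]+23))
E
```

```text
50 [532.6  73.1  50. ] mids [532.6  73.1] [532.6  72.7] diam 34.4123060589189 36.09401403986315
50 [533.1  74.2  50. ] mids [533.1  74.2] [533.2  73.6] diam 42.853761917922135 44.71172545344261
34 [532.8  73.   34. ] mids [532.8  73. ] [532.8  72.8] diam 27.572621074136542 28.143329159926825
width 118.27903411017476 mid x coord 537.383244677779
nest x coord of mouth [537.4]
pin [561.2 110.9] centre guess x 537.8703582773784 y 43.7220729794154
pin [569.   43.6] centre guess x 537.6938107922733 y -24.046444293282732
pin [561.1 109.1] centre guess x 537.5363581792043 y 41.879301181353924
pin [568.8  44.2] centre guess x 537.5621602744176 y -23.469209270380343
tool yaw 99.98829003709986 [550.7 -34.2 149.5]
cover mid top [551.1 -34.6 172.5] far end [543.   12.5 172.5]
```

```bash
python3 -m inch '[{"xyz":[35,0,0],"rot":[0,0,0.056]},{"xyz":[70,0.6,0],"rot":[0,0,0.056]},{"xyz":[98,0.6,0],"rot":[0,0,0.056]},{"xyz":[109.4,0.6,15],"rot":[0,0,0.056]},{"xyz":[109.4,0.6,40],"rot":[0,0,0.056]},{"xyz":[109.4,0.6,62],"rot":[0,0,0.056]},{"xyz":[109.4,0.6,74],"rot":[0,0,0.056]},{"xyz":[109.4,0.6,76],"rot":[0,0,0.056]},{"xyz":[109.4,0.6,76],"rot":[0,0,0.056]},{"xyz":[109.4,0.6,76],"rot":[0,0,0.056]}]'
python3 - <<'E'
from h import *
for n in ["scene","side"]: cv2.imwrite(f"pics/{n}3.png",ctrl.get_image(n)[:,:,::-1])
a=cv2.imread("pics/scene3.png")[170:320,300:460];b=cv2.imread("pics/side3.png")[200:350,220:380]
cv2.imwrite("pics/c3.png",cv2.resize(np.hstack([a,b]),None,fx=2.5,fy=2.5,interpolation=cv2.INTER_CUBIC))
o=ctrl.get_obs();x=R.from_rotvec(o['orientation']).as_matrix()[:,0];print(o['ee_pos'],np.degrees(np.arctan2(x[1],x[0])),o['ft_force'])
E
```

```text
t: 4.7
ee_pos: [533.1, 74.4, 74.4]
orientation: [2.085, 2.349, 0.001]
ft_force: [0.2, 0.2, -3.9]
width: 49.3
grasp_force: 30.0
[533.38109663  74.59545369  74.86530385] 96.83577643290504 [-0.41157949 -0.11111043 -3.84992585]
```

View pics/c3.png

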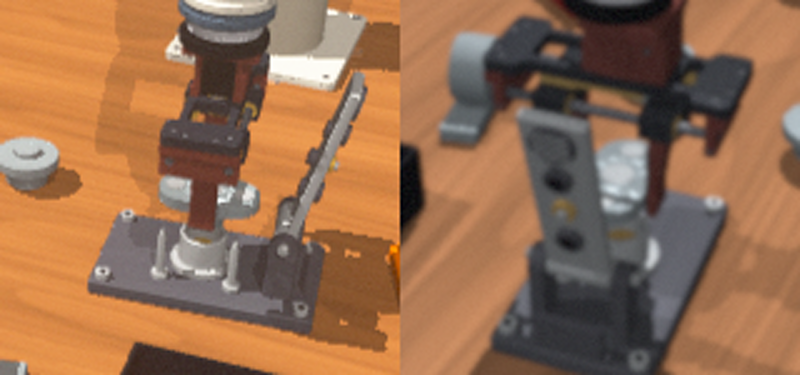

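The cover hangs in line above the nest in both views, and the leaf is clear of the gripper. I'll descend gently.

```bash
python3 -m inch '[{"xyz":[-0.7,-0.8,3],"rot":[0,0,0]},{"xyz":[-0.7,-0.8,6],"rot":[0,0,0]},{"xyz":[-0.7,-0.8,9],"rot":[0,0,0]},{"xyz":[-0.7,-0.8,12],"rot":[0,0,0]},{"xyz":[-0.7,-0.8,14],"rot":[0,0,0]},{"xyz":[-0.7,-0.8,16],"rot":[0,0,0]},{"xyz":[-0.7,-0.8,16],"rot":[0,0,0]}]'
python3 -m inch '[{"xyz":[0,0,2],"rot":[0,0,0]},{"xyz":[0,0,4],"rot":[0,0,0]},{"xyz":[0,0,6],"rot":[0,0,0]},{"xyz":[0,0,7],"rot":[0,0,0]},{"xyz":[0,0,7],"rot":[0,0,0]}]'
```

```text
t: 5.38
ee_pos: [531.3, 74.0, 57.1]
orientation: [-2.084, -2.35, 0.001]
ft_force: [0.0, -0.2, -4.2]
width: 49.7
grasp_force: 30.0
t: 5.8
ee_pos: [531.4, 74.0, 50.4]
orientation: [-2.084, -2.35, 0.001]
ft_force: [0.6, 0.3, -4.3]
width: 49.7
grasp_force: 30.0
```

```bash
python3 -m inch '[{"xyz":[0,0,1],"rot":[0,0,0]},{"xyz":[0,0,2],"rot":[0,0,0]},{"xyz":[0,0,3],"rot":[0,0,0]},{"xyz":[0,0,3],"rot":[0,0,0]}]'
python3 -m inch '[{"xyz":[0,0,0.5],"rot":[0,0,0]},{"xyz":[0,0,0.5],"rot":[0,0,0]}]'
```

```text
t: 6.13
ee_pos: [531.5, 74.0, 47.5]
orientation: [-2.084, -2.351, 0.0]
ft_force: [0.2, -0.6, -4.3]
width: 49.9
grasp_force: 30.0
t: 6.3
ee_pos: [531.7, 74.0, 47.2]
orientation: [2.084, 2.351, 0.0]
ft_force: [-0.7, -0.4, -4.1]
width: 49.9
grasp_force: 30.0
```

```bash
python3 -m inch '[{"xyz":[0,0,0.5],"rot":[0,0,0]},{"xyz":[0,0,1],"rot":[0,0,0]},{"xyz":[0,0,1],"rot":[0,0,0]}]'
python3 -m inch '[{"xyz":[0,0,0],"rot":[0,0,0]},{"xyz":[0,0,0],"rot":[0,0,0]},{"xyz":[0,0,0],"rot":[0,0,0]},{"xyz":[0,0,0],"rot":[0,0,0]},{"xyz":[0,0,0],"rot":[0,0,0]},{"xyz":[0,0,0],"rot":[0,0,0]}]' 0
python3 -m inch '[{"xyz":[0,0,-20],"rot":[0,0,0]},{"xyz":[0,0,-50],"rot":[0,0,0]},{"xyz":[0,0,-85],"rot":[0,0,0]},{"xyz":[0,0,-125],"rot":[0,0,0]},{"xyz":[0,0,-160],"rot":[0,0,0]},{"xyz":[-30,0,-180],"rot":[0,0,0]},{"xyz":[-60,0,-180],"rot":[0,0,0]},{"xyz":[-60,0,-180],"rot":[0,0,0]},{"xyz":[-60,0,-180],"rot":[0,0,0]}]'
python3 - <<'E'
from h import *
m=ctrl.camera_model("wrist");im=ctrl.get_image("wrist")
np.save("m4.npy",m,allow_pickle=True)
cv2.imwrite("pics/w4.png",im[:,:,::-1])
E
```

```text
t: 6.55
ee_pos: [531.7, 74.0, 46.9]
orientation: [2.084, 2.351, 0.0]
ft_force: [-3.6, 0.5, 7.8]
width: 49.9
grasp_force: 30.0
t: 7.05
ee_pos: [531.7, 74.0, 46.2]
orientation: [2.084, 2.351, 0.0]
ft_force: [0.0, -0.9, 0.3]
width: 85.6
grasp_force: 0.0
t: 7.8
ee_pos: [538.8, 13.5, 226.4]
orientation: [2.087, 2.348, 0.001]
ft_force: [-0.4, 0.3, -0.6]
width: 87.7
grasp_force: 0.0
```

View pics/w4.png

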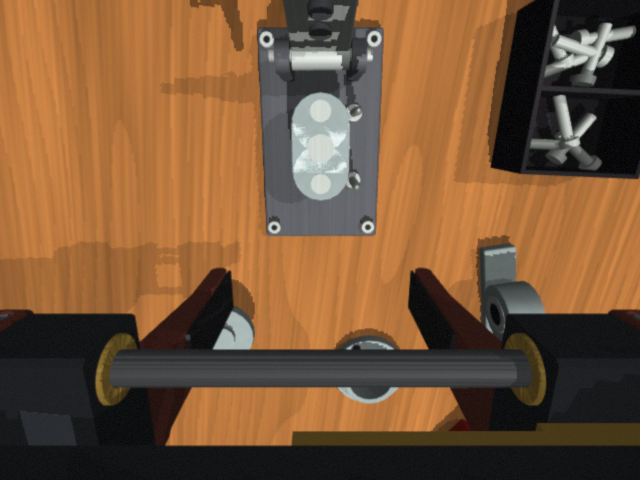

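The wrist view shows the cover seated in the nest, its length along the plate and its flat beside the two pins at (355,112) and (354,180). Now I'll go over and behind the leaf with shut fingers.

```bash
python3 -m inch '[{"xyz":[0,0,-35],"rot":[0,0,0]},{"xyz":[15,0,-60],"rot":[0,0,0]},{"xyz":[50,0,-60],"rot":[0,0,0]},{"xyz":[90,1,-60],"rot":[0,0,0]},{"xyz":[130,1,-60],"rot":[0,0,0]},{"xyz":[170,1,-60],"rot":[0,0,0]},{"xyz":[210,1,-60],"rot":[0,0,0]},{"xyz":[235,1,-60],"rot":[0,0,0]},{"xyz":[240,1,-35],"rot":[0,0,0]},{"xyz":[240,1,0],"rot":[0,0,0]},{"xyz":[240,1,30],"rot":[0,0,0]},{"xyz":[240,1,36],"rot":[0,0,0]}]' 255
python3 -m inch '[{"xyz":[-10,0,0],"rot":[0,0,0]},{"xyz":[-20,0,0],"rot":[0,0,0]},{"xyz":[-30,0,0],"rot":[0,0,0]},{"xyz":[-40,0,0],"rot":[0,0,0]},{"xyz":[-50,0,0],"rot":[0,0,0]},{"xyz":[-60,0,0],"rot":[0,0,0]},{"xyz":[-70,0,0],"rot":[0,0,0]}]'
```

```text
t: 8.85
ee_pos: [506.9, 252.7, 184.6]
orientation: [-2.079, -2.35, 0.014]
ft_force: [-0.4, -0.2, -0.2]
width: 11.3
grasp_force: 0.0
t: 9.43
ee_pos: [520.1, 182.3, 191.2]
orientation: [2.085, 2.349, 0.003]
ft_force: [-0.2, 2.6, 1.7]
width: 0.3
grasp_force: 0.7
```

Contact with the leaf. Continue.

```bash
python3 -m inch '[{"xyz":[-8,0,0],"rot":[0,0,0]},{"xyz":[-16,0,0],"rot":[0,0,0]},{"xyz":[-24,0,0],"rot":[0,0,0]},{"xyz":[-32,0,0],"rot":[0,0,0]},{"xyz":[-40,0,0],"rot":[0,0,0]},{"xyz":[-48,0,0],"rot":[0,0,0]},{"xyz":[-56,0,0],"rot":[0,0,0]},{"xyz":[-64,0,0],"rot":[0,0,0]},{"xyz":[-70,0,0],"rot":[0,0,0]},{"xyz":[-70,0,0],"rot":[0,0,0]}]'
python3 - <<'E'
from h import *
np.set_printoptions(precision=1,suppress=True)
a=ctrl.get_image("scene")[140:310,310:490,::-1];b=ctrl.get_image("side")[170:340,210:390,::-1]
cv2.imwrite("pics/c5.png",cv2.resize(np.hstack([a,b]),None,fx=2.2,fy=2.2,interpolation=cv2.INTER_CUBIC))
print(ctrl.get_obs()['ee_pos'])
E
```

```text
t: 10.27
ee_pos: [528.0, 112.7, 190.2]
orientation: [2.085, 2.35, -0.0]
ft_force: [-0.4, -0.7, -0.9]
width: 0.5
grasp_force: 0.0
[527.9 113.5 190.2]
```

View pics/c5.png

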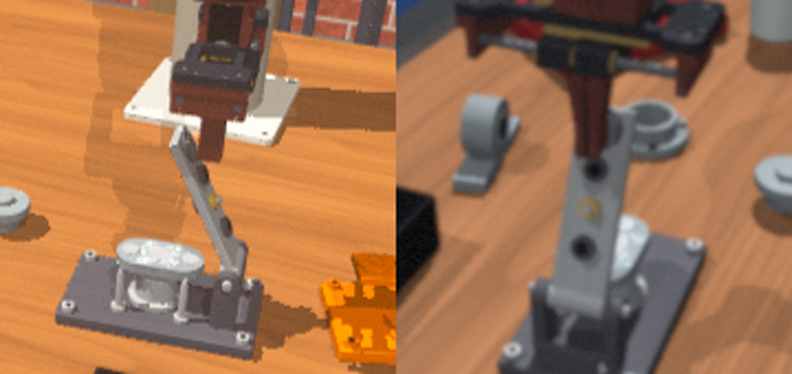

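The cover stays seated, and the leaf is past upright and falling shut ahead of the fingers. I'll wait above it, then move over the pad.

```bash
python3 -m inch '[{"xyz":[0,0,-30],"rot":[0,0,0]},{"xyz":[0,0,-60],"rot":[0,0,0]},{"xyz":[0,0,-60],"rot":[0,0,0]},{"xyz":[0,0,-60],"rot":[0,0,0]},{"xyz":[0,0,-60],"rot":[0,0,0]},{"xyz":[0,0,-60],"rot":[0,0,0]},{"xyz":[0,0,-60],"rot":[0,0,0]},{"xyz":[-30,0,-60],"rot":[0,0,0]},{"xyz":[-65,0,-60],"rot":[0,0,0]},{"xyz":[-95,0,-60],"rot":[0,0,0]},{"xyz":[-103.4,0,-60],"rot":[0,0,0]},{"xyz":[-103.4,0,-60],"rot":[0,0,0]}]'
python3 - <<'E'
from h import *
np.set_printoptions(precision=1,suppress=True)
a=ctrl.get_image("scene")[140:310,310:490,::-1];b=ctrl.get_image("wrist")[::2,::2,::-1][:170]
cv2.imwrite("pics/c6.png",cv2.resize(np.hstack([a,b]),None,fx=1.6,fy=1.6,interpolation=cv2.INTER_CUBIC))
print(ctrl.get_obs()['ee_pos'])
E
```

```text
t: 11.37
ee_pos: [540.0, 9.5, 249.3]
orientation: [-2.087, -2.347, 0.002]
ft_force: [-0.1, -0.3, -0.0]
width: 0.5
grasp_force: 0.0
[539.8  11.6 249.6]
```

View pics/c6.png

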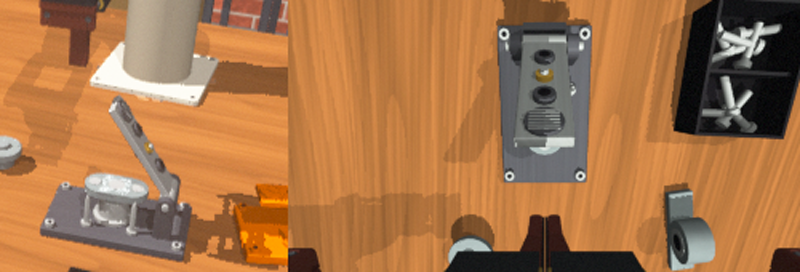

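The leaf is still falling, at around 0.9 rad, with the hatched thumb pad in line with the fingers. I'll wait longer.

```bash
for i in 1 2 3 4; do python3 -m inch '[{"xyz":[0,0,0],"rot":[0,0,0]},{"xyz":[0,0,0],"rot":[0,0,0]},{"xyz":[0,0,0],"rot":[0,0,0]},{"xyz":[0,0,0],"rot":[0,0,0]},{"xyz":[0,0,0],"rot":[0,0,0]},{"xyz":[0,0,0],"rot":[0,0,0]},{"xyz":[0,0,0],"rot":[0,0,0]},{"xyz":[0,0,0],"rot":[0,0,0]},{"xyz":[0,0,0],"rot":[0,0,0]},{"xyz":[0,0,0],"rot":[0,0,0]},{"xyz":[0,0,0],"rot":[0,0,0]},{"xyz":[0,0,0],"rot":[0,0,0]}]' >/dev/null; done
python3 - <<'E'
from h import *
np.set_printoptions(precision=1,suppress=True)
a=ctrl.get_image("scene")[140:310,310:490,::-1];b=ctrl.get_image("wrist")[::2,::2,::-1][:170]
cv2.imwrite("pics/c7.png",cv2.resize(np.hstack([a,b]),None,fx=1.6,fy=1.6,interpolation=cv2.INTER_CUBIC))
o=ctrl.get_obs();print(o['ee_pos'],o['t'])
E
```

```text
[540.2  11.2 250.2] 15.5667
```

View pics/c7.png

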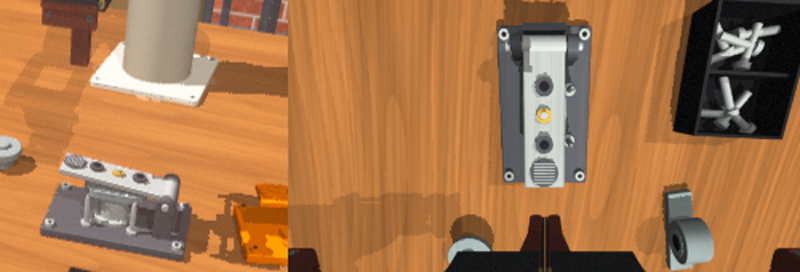

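The leaf now lies on the cover, with the thumb pad at wrist pixel about (319,216). I'll check the pad position and descend to just above it.

```bash
python3 - <<'E'
from h import *
m=ctrl.camera_model("wrist");print(onz(m,319,216,99))
E
python3 -m inch '[{"xyz":[0,0,35],"rot":[0,0,0]},{"xyz":[0,0,75],"rot":[0,0,0]},{"xyz":[0,0,110],"rot":[0,0,0]},{"xyz":[0,0,130],"rot":[0,0,0]},{"xyz":[0,0,138],"rot":[0,0,0]},{"xyz":[0,0,138],"rot":[0,0,0]},{"xyz":[0,0,138],"rot":[0,0,0]}]'
```

```text
[539.18148982  12.50587392  99.        ]
t: 16.15
ee_pos: [540.8, 11.2, 112.7]
orientation: [2.084, 2.35, 0.001]
ft_force: [0.9, -0.2, -0.1]
width: 0.5
grasp_force: 0.0
```

```bash
python3 -m inch '[{"xyz":[0,-1,3],"rot":[0,0,0]},{"xyz":[0,-1,6],"rot":[0,0,0]},{"xyz":[0,-1,9],"rot":[0,0,0]},{"xyz":[0,-1,12],"rot":[0,0,0]},{"xyz":[0,-1,14],"rot":[0,0,0]},{"xyz":[0,-1,16],"rot":[0,0,0]},{"xyz":[0,-1,16],"rot":[0,0,0]}]'
python3 -m inch '[{"xyz":[0,0,2],"rot":[0,0,0]},{"xyz":[0,0,4],"rot":[0,0,0]},{"xyz":[0,0,6],"rot":[0,0,0]},{"xyz":[0,0,8],"rot":[0,0,0]},{"xyz":[0,0,8],"rot":[0,0,0]}]'
```

```text
t: 16.73
ee_pos: [539.8, 10.8, 96.3]
orientation: [2.083, 2.35, 0.001]
ft_force: [1.9, -1.8, 3.1]
width: 0.3
grasp_force: 1.4
t: 17.15
ee_pos: [539.8, 10.7, 88.2]
orientation: [2.083, 2.35, 0.001]
ft_force: [1.2, -4.0, 5.9]
width: 0.3
grasp_force: 2.6
```

```bash
python3 -m inch '[{"xyz":[0,0,1],"rot":[0,0,0]},{"xyz":[0,0,2],"rot":[0,0,0]},{"xyz":[0,0,3],"rot":[0,0,0]},{"xyz":[0,0,3],"rot":[0,0,0]}]'
python3 -m inch '[{"xyz":[0,0,0.5],"rot":[0,0,0]},{"xyz":[0,0,1],"rot":[0,0,0]},{"xyz":[0,0,1],"rot":[0,0,0]}]'
```

```text
t: 17.48
ee_pos: [539.9, 10.5, 85.5]
orientation: [2.083, 2.35, 0.0]
ft_force: [0.4, -6.1, 7.2]
width: 0.4
grasp_force: 3.5
t: 17.73
ee_pos: [539.9, 10.3, 84.8]
orientation: [2.083, 2.35, 0.0]
ft_force: [-0.4, -6.8, 9.0]
width: 0.3
grasp_force: 4.6
```

```bash
python3 -m inch '[{"xyz":[0,0,0.3],"rot":[0,0,0]},{"xyz":[0,0,0.6],"rot":[0,0,0]},{"xyz":[0,0,0.6],"rot":[0,0,0]},{"xyz":[0,0,0.6],"rot":[0,0,0]}]'
```

```text
t: 18.07
ee_pos: [539.9, 10.4, 84.5]
orientation: [2.083, 2.35, 0.0]
ft_force: [-1.8, -7.5, 12.6]
width: 0.3
grasp_force: 6.6
```

Force is now rising steeply, so the flange is at its seat. A little more.

```bash
python3 -m inch '[{"xyz":[0,0,0.4],"rot":[0,0,0]},{"xyz":[0,0,0.8],"rot":[0,0,0]},{"xyz":[0,0,0.8],"rot":[0,0,0]},{"xyz":[0,0,0.8],"rot":[0,0,0]},{"xyz":[0,0,0.8],"rot":[0,0,0]},{"xyz":[0,0,0.8],"rot":[0,0,0]}]'
```

```text
t: 18.57
ee_pos: [539.9, 10.3, 84.2]
orientation: [2.083, 2.35, 0.0]
ft_force: [-3.2, -6.8, 18.8]
width: 0.4
grasp_force: 9.4
```

```bash
python3 -m inch '[{"xyz":[0,0,0.2],"rot":[0,0,0]},{"xyz":[0,0,0.2],"rot":[0,0,0]},{"xyz":[0,0,0.2],"rot":[0,0,0]},{"xyz":[0,0,0.2],"rot":[0,0,0]},{"xyz":[0,0,0.2],"rot":[0,0,0]},{"xyz":[0,0,0.2],"rot":[0,0,0]}]' && python3 -c "
from workcell import ctrl
print(ctrl.get_obs()['ft_force']); print(ctrl.close_job())"
```

```text
t: 19.07
ee_pos: [540.0, 10.3, 84.2]
orientation: [2.083, 2.35, 0.0]
ft_force: [-3.4, -6.8, 19.8]
width: 0.7
grasp_force: 10.2
[-3.4010452  -6.83847773 19.77949815]
the job is handed in; nothing more can be done
None
```

I loaded the cover into the nest, swung the leaf shut and handed the job in at about 19 s while pressing on the thumb pad with about 20 N; the steep rise in force says the flange is on its seat, but no pass or fail result came back.

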